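Slide a brass plate under the bench shear's hold-down, square to the gauge

ROBOT

A 7-joint arm with a two-finger parallel gripper is mounted at the origin on the work surface. World frame = base frame: x ahead of the robot, y to its left, z up, the work surface at z = 0. Lengths are in m, angles in rad, forces in N, time in s.
With the tool pointing down it reaches from about 0.4 to 0.875 m from the base axis. Payload 19.3 kg.
Tool frame: the origin (TCP) lies at the very end of the fingers, on their centre line; the grasp point (between the pads) lies 19 mm behind it (pinch_z is the distance from the TCP to the grasp point, in m); z points along the fingers, y is the line along which they close (so a half turn about z gives the same grasp; the last joint's range is limited). The gripper opens to 85 mm and grips with 20 to 120 N. Pads are 22 mm wide; open, the fingers measure 114 mm over their backs; the gripper's body (76 mm by 85 mm) begins 54 mm behind the grasp point. The pads swing forward as they close: fully open they stand 13 mm farther back than shut.
Start: joints at [-1.313, 0.521, -0.036, 1.599, 0.021, 1.021, -0.113], TCP at [0.201, 0.592, 0.231] pointing down, gripper open.
Joint ranges: [-2.91, 2.91], [-0.3, 2.13], [-1.5, 1.42], [0.17, 2.43], [-1.26, 4.41], [0.16, 1.93], [-2.52, 2.52]. Speed limits (rad/s): [1.89, 1.89, 2.39, 2.39, 3.01, 3.01, 3.01].

INTERFACE

Orientations are given as a unit quaternion [x, y, z, w].
In Python, from bench import * gives the robot as it stands.
- The arm moves only by the tool servo_tool, never from a script. Its argument "steps" is a list of rows, each an object of numbers: "dx", "dy", "dz": the shift along the world's x, y, z in m; "rx", "ry", "rz": the turn, a rotation vector about the world's x, y, z in degrees; "grip": the finger opening in m, from 0 to 0.0854. In form: [{"dx": .., "dy": .., "dz": .., "rx": .., "ry": .., "rz": .., "grip": ..}, ...]. A call has exactly 10 rows; each row shifts and turns the commanded pose from where the row before left it; what a row does not reach is not made up. A row lasts 1/8 s, in which the tool goes at most 62.5 mm and 10.7 degrees, less where a joint would pass 70% of its speed; a pose out of reach is approached as far as the arm can. A call is refused whole if a number of a shift passes 0.0625 or a number of a turn 10.7, either way. A call with a gripper value outside its range is refused whole. The fingers move at their own pace and stop on an object; the grip force is fixed at half the most. Time passes only in rows, so rows that do not move let the fingers close, or fill a call up. It gives the time, the measured TCP pose, the force, the opening and the grip force at its end, in the units of the state.
- observe(): the state, without advancing time (a new reading comes with each control period).
- camera(name): name is "scene" or "top" or "wrist"; returns a dict with "img" (420x560x3 uint8, red, green, blue), "fx", "fy", "cx", "cy" (pixels), "k1" (the pictures are not rectified: a ray, as slopes to the right and down, at radius r is drawn at 1 + k1 r^2 times it, then the intrinsics apply), "rvec" (rotation vector, rad) and "tvec" (3), from world to camera coordinates, as OpenCV has them; the wrist camera has in their place "T_tool_cam" (4x4, takes a point from camera to tool coordinates, whose origin is the TCP and whose axes are the flange's). Camera axes: x right, y down, z forward; pixel columns grow to the right and rows downward; lengths in m; the calibration is good to about 2 mm. A picture is of the moment at which its call begins: read the wrist's pose just before it. There is no depth.
- job_done(): hands the job in; it is judged then, once.
Trained networks look in a picture, given as the dict that the camera call returned (one of the last four; its "shot" number tells which), for a name from the list of things; names that differ only in an ending like _2 or _b are one class to them, and where a whole thing is asked for, a point or a joint stands for the part that bears it (a point fixed in the world has none). Each returns a list of dicts, best first, with "score" (0 to 1); they miss things now and then, are a little off and sometimes report something else, mostly with a low value. They report only what shows in the picture. A call takes as long as a camera call. They do not tell look-alikes from the thing itself.
- regions_of(picture, query): "pixels" (420x560 bool, what is visible of it) and "extent" ([left, top, right, bottom] in pixels, round what is visible of it).
The state is a dict: "time": time; "q": joint angles; "qvel": joint speeds; "joint_efforts": joint torques, N m; "tool_pos": TCP position; "orientation": TCP orientation; "wrist_force": force on the tool from outside, world axes, zero at the start; "moment": the same for the moment, N m; "width": finger opening in m; "gripper_force": force on a finger pad.
Only numpy, scipy, OpenCV 4.12 (cv2) and the standard library are available. Lean on these libraries where they do the work, as an engineer would, in place of code of your own. Each camera call takes 0.05 s, during which the arm holds its last target. There are 200 camera calls.

TASK

Load the brass plate into the bench shear ready for cutting: with the fingertips, push it flat along the feed table and under the low hold-down bar until its front edge is squarely up against the back gauge and its left edge lies along the side fence. Only slide the plate, never pick it up or tip it. Do not force the back gauge out of its setting, and leave the other things on the bench where they are.

Things in the scene. Friction and masses are not known exactly. Their poses are not given: they have to be found in the camera images.
- shear: Green bench plate shear, fixed on the bench at a new place and yaw each time. Origin on the bench under the middle of the cutting edge; x is the feed direction (away from the robot), y left, z up. In its frame (mm): side frames at |y| 136 to 158, x -55 to 65, up to z 201; a hand lever, parked up at the right (y about -175), leans back to z 370 and is not used.
- bed (a point): point on the top of the bright steel feed table, on its centre line, 150 mm before the cutting edge; axes as the shear. In the shear's frame (mm) the table spans x -275 to 0, y -150 to 150, top at z 60. It ends at the cutting edge: beyond that the plate's front overhangs
- holddown (a point): middle of the lower front edge of the hold-down, a fixed steel bar across the table; axes as the shear. In the shear's frame (mm) it spans x -42 to -16, y -133 to 133, z 69.5 (9.5 over the table) to 91.5; studs at y -116 and 116 rise to z 142. Behind it the raised blade and its green beam: x 1 to 21, underside z 76, top z 163
- fence (a point): foot of the side fence's working face, at table level, 150 mm before the cutting edge. The fence is a steel strip 14 mm wide, 8 mm high along the left of the table, x -270 to -3 in the shear's frame (it runs on below the hold-down); its working face, at y = 110 mm, looks right (-y) and is parallel to the feed
- gauge_face (a point): middle of the back gauge's working face, 3 mm above table level (half the plate's thickness). The gauge is a steel bar 210 mm long, 30 mm high, on two rods behind the blade, square to the feed; its face looks back at the robot. It is clamped 20 to 50 mm behind the cutting edge, differently each time, and slips if pushed with more than about 60 N
- plate_center (a point): centre of the loose brass plate, half-way up: a flat rectangle 160 mm long (x, along the feed), 100 mm wide (y), 6 mm thick, 0.4 to 0.8 kg, lying on the feed table before the hold-down, away from the fence and somewhat askew. Its x axis points to its front (leading) edge, y to its left. Sliding it takes 2 to 7 N
- plate_front (a point): middle of the plate's front edge, half-way up: 80 mm ahead of its centre
- plate_left (a point): middle of the plate's left long edge, half-way up: 50 mm left of its centre
- mallet: bystander: wooden mallet lying on the bench left of the shear, head 62 mm thick and 90 mm long, handle 250 mm; origin under the middle of the head, handle towards -x
- jar: bystander: small clear jar, 52 mm across, 75 mm tall, on the bench left of the shear; origin under its centre
- caliper: bystander: steel vernier caliper, 230 mm long and 6 mm thick, lying on the bench right of the shear; origin under the middle of its beam
- cup: bystander: white cup, 76 mm across the rim, 85 mm tall, on the bench right of the shear; origin under its centre
There are look-alikes about, which are no part of the job. Of the things shaped like the part that bears plate_center, the brass one is meant.

How it is judged:
On the way:
1. the plate's front edge has slid in under the hold-down bar, the plate lying flat on the table (x of plate_front in the frame of shear above -0.03 m and angle between plate_center's own z axis and vertical below 0.05 rad), for 0.1 s.
At the end, for the whole second after the job is handed in: the plate lies flat and still on the feed table under the hold-down, its front edge within 3 mm of the back gauge, its left edge within 3 mm of the side fence, and square to the feed within 0.03 rad (x of plate_front in the frame of gauge_face above -0.003 m and y of plate_left in the frame of fence above -0.003 m and angle between the x axis of plate_center and the x axis of shear, either way round below 0.03 rad and angle between plate_center's own z axis and vertical below 0.03 rad and z of plate_center in the frame of bed below 0.006 m and linear speed of plate below 0.01 m/s); the robot touches nothing.
It fails at once if the plate is picked up: its centre rises more than 8 mm (z of plate_center in the frame of bed above 0.011 m).
It fails at once if the plate is tipped more than 0.1 rad (angle between plate_center's own z axis and vertical above 0.1 rad).
It fails at once if the back gauge is forced more than 3 mm from its setting (distance of gauge_face from where it was at the start of the episode above 0.003 m).
It fails at once if another thing on the bench is moved more than 20 mm or knocked over (distance of any of mallet, jar, caliper, cup from where it was at the start of the episode above 0.02 m or angle between any of jar, cup's own z axis and vertical above 0.4 rad).
It also fails if it takes over 64 s, if anything falls off the work surface, if the arm or the gripper's body presses on something with over 40 N, if the wrist force passes 120 N, or if a joint passes its speed limit or range.

## Working session

There is one attempt and no reset: what is moved stays moved. The work goes in short steps, Python scripts to look and compute and a tool call to move; the robot and the scene stay as the last step left them, time stands still between calls to the robot, and variables do not carry over. Pictures are saved under pics/ and viewed, at most 10 in all, crops included, and the job is handed in when it is done.

Besides the shell and the picture viewer there is one more tool, called after "Request:" as a command line: name --argument value ..., lists and objects as JSON in quotes. servo_tool: Moves the arm, as the interface text tells. Its arguments: {"type":"object","properties":{"steps":{"type":"array"}},"required":["steps"]}

```bash
mkdir -p pics
cat > h.py <<'E'
from bench import *
import numpy as np, cv2
def save(c,n): cv2.imwrite(n,c["img"][:,:,::-1])
def ray(c,uv):
    uv=np.atleast_2d(np.array(uv,float)); K=np.array([[c["fx"],0,c["cx"]],[0,c["fy"],c["cy"]],[0,0,1]])
    p=cv2.undistortPoints(uv[:,None],K,np.array([c["k1"],0,0,0.]))[:,0]
    return np.c_[p,np.ones(len(p))]
def ext(c):
    R=cv2.Rodrigues(np.array(c["rvec"],float))[0]; return R,np.array(c["tvec"],float).ravel()
def toplane(c,uv,z):
    R,t=ext(c); o=-R.T@t; d=ray(c,uv)@R
    return o+d*((z-o[2])/d[:,2])[:,None]
def proj(c,P):
    K=np.array([[c["fx"],0,c["cx"]],[0,c["fy"],c["cy"]],[0,0,1]])
    return cv2.projectPoints(np.atleast_2d(np.array(P,float)),np.array(c["rvec"],float),np.array(c["tvec"],float),K,np.array([c["k1"],0,0,0.]))[0][:,0]
E
python3 - <<'E'
from h import *
ims=[]
for n in("top","scene"):
    c=camera(n); save(c,f"pics/{n}0.png")
    R,t=ext(c); print(n,"cam at",-R.T@t, c["fx"])
    for q in("shear","plate_center","cup","jar","mallet","caliper"):
        for r in regions_of(c,q)[:3]:
            v,u=np.nonzero(r["pixels"]); print(q,round(r["score"],2),r["extent"],u.mean().round(),v.mean().round(),len(u), c["img"][r["pixels"]].mean(0).round())
E
```

```text
top cam at [ 0.33980399 -0.04258563  1.54362417] 512.1663850141133
shear 0.85 [221.0, 49.1, 347.3, 244.3] 288.0 171.0 11591 [117. 122. 113.]
plate_center 0.88 [272.4, 160.6, 316.9, 223.6] 294.0 192.0 1848 [163. 133.  77.]
plate_center 0.77 [336.7, 264.8, 385.4, 320.5] 359.0 291.0 1691 [207. 111.  49.]
plate_center 0.73 [392.2, 226.5, 454.1, 278.7] 422.0 248.0 1717 [170.  50.  43.]
cup 0.65 [354.2, 122.4, 377.3, 147.5] 366.0 134.0 570 [154. 145. 138.]
cup 0.44 [272.7, 161.7, 315.8, 224.3] 294.0 192.0 1968 [162. 133.  79.]
jar 0.75 [214.4, 229.2, 227.7, 244.6] 221.0 237.0 246 [185. 175. 166.]
mallet 0.67 [170.2, 174.9, 204.1, 265.0] 185.0 204.0 1150 [133. 101.  70.]
caliper 0.58 [355.1, 167.2, 377.8, 245.8] 365.0 198.0 577 [137. 136. 130.]
scene cam at [0.94434071 0.74999184 0.87709344] 437.6558453383357
shear 0.86 [120.0, 130.4, 341.2, 303.6] 247.0 230.0 11793 [107. 125. 109.]
plate_center 0.98 [222.3, 318.1, 301.9, 390.7] 262.0 355.0 2866 [207.  11.   1.]
plate_center 0.87 [235.5, 138.5, 268.3, 162.0] 251.0 148.0 716 [202.  12.   4.]
plate_center 0.66 [286.9, 152.4, 333.2, 172.3] 311.0 163.0 834 [227. 125.   0.]
cup 0.74 [167.7, 184.3, 178.3, 214.0] 172.0 198.0 214 [160. 147. 141.]
jar 0.62 [343.8, 230.0, 361.3, 264.5] 350.0 247.0 539 [184. 167. 154.]
mallet 0.68 [310.9, 264.0, 406.8, 325.0] 344.0 296.0 1692 [172. 128.  78.]
caliper 0.63 [212.4, 166.8, 265.1, 202.3] 235.0 188.0 304 [168. 157. 150.]
```

View pics/top0.png

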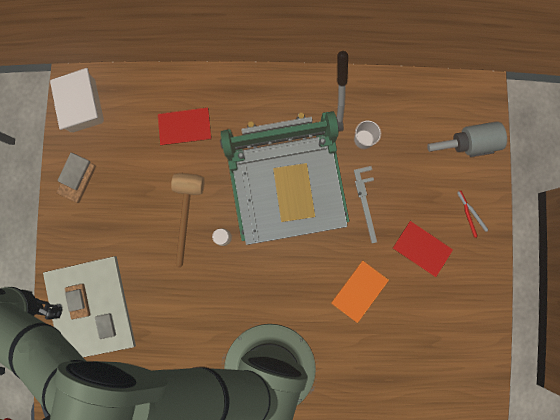

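View pics/scene0.png

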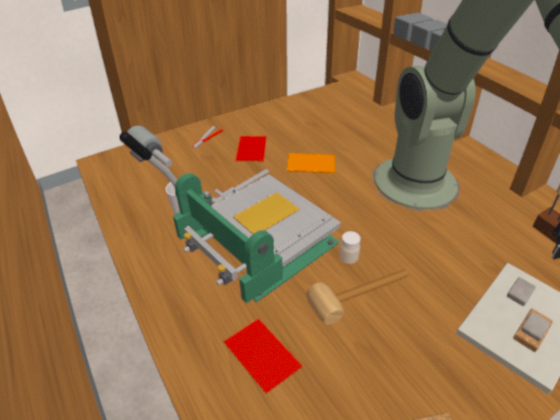

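Plate candidates in the top view: brass (294,192) on the feed table, red (184,126), orange (359,291) and red (422,248). Only the one on the table is brass-coloured and lies before the hold-down, so I'll confirm that one in a crop.

Run:
```python
from h import *
c=camera("top"); im=c["img"][95:250,205:365]
cv2.imwrite("pics/crop.png",cv2.resize(im,None,fx=3.85,fy=3.85,interpolation=cv2.INTER_CUBIC)[:,:,::-1])
P=toplane(c,[[245,243],[347,226]],.06); print(P)
r=regions_of(c,"plate_center")[0]; print(r["extent"])
v,u=np.nonzero(r["pixels"]); Q=toplane(c,np.c_[u,v],.066)[:,:2]
print(cv2.minAreaRect(Q.astype(np.float32)*1000),Q.mean(0))
w=camera("wrist"); print(np.array(w["T_tool_cam"]).round(3),w["fx"],w["k1"]); s=observe(); print(s["tool_pos"],s["orientation"])
for q in("cup","jar","mallet","caliper"):
  r=regions_of(c,q)[0]; v,u=np.nonzero(r["pixels"]); print(q,toplane(c,[[u.mean(),v.mean()]],.03))
```

```text
[[ 0.37389785  0.07749224  0.06      ]
 [ 0.42961027 -0.21743503  0.06      ]]
[393.7, 223.0, 456.3, 280.9]
((368.142578125, -441.1185302734375), (156.1202392578125, 100.133056640625), 57.2032585144043) [ 0.36753325 -0.44021917]
[[-0.001 -0.963 -0.268  0.066]
 [ 1.    -0.002 -0.    -0.001]
 [-0.    -0.268  0.963 -0.141]
 [ 0.     0.     0.     1.   ]] 317.16485499412033 -0.019509675696839902
[0.20125321 0.59170359 0.23132054] [1.63183685e-01 9.86595705e-01 9.32868995e-06 1.48907609e-06]
cup [[ 0.70948324 -0.28062288  0.03      ]]
jar [[0.39296156 0.15046536 0.03      ]]
mallet [[0.48671584 0.26279219 0.03      ]]
caliper [[ 0.51230449 -0.27327263  0.03      ]]
```

View pics/crop.png

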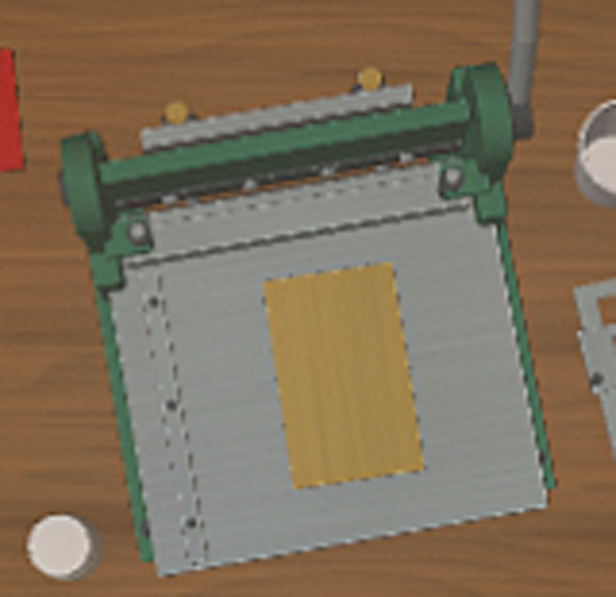

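The crop shows the brass plate at crop corners (265,282), (392,264), (423,470) and (295,488), just before the hold-down. It is skewed about 2.4° from the shear and lies about 77 mm off the fence. I'm setting out now.

Request:
servo_tool --steps '[{"dx": 0.04, "dy": -0.03, "dz": 0.02, "rz": -4.5}, {"dx": 0.04, "dy": -0.045, "dz": 0.02, "rz": -4.5}, {"dx": 0.04, "dy": -0.045, "dz": 0.02, "rz": -4.5}, {"dx": 0.035, "dy": -0.05, "dz": 0.01, "rz": -4.5}, {"dx": 0.03, "dy": -0.055, "rz": -4.5}, {"dx": 0.03, "dy": -0.055, "rz": -4.5}, {"dx": 0.03, "dy": -0.055, "rz": -4.5}, {"dx": 0.02, "dy": -0.055, "rz": -4.5}, {"dx": 0.02, "dy": -0.055, "rz": -4.5}, {"dx": 0.02, "dy": -0.055, "rz": -4.5, "grip": 0.06}]'

```text
$.steps[0]: bad value
```

Request:
servo_tool --steps '[{"dx": 0.015, "dy": -0.05, "rz": -5, "grip": 0.06}, {"dx": 0.01, "dy": -0.05, "rz": -5}, {"dx": 0.01, "dy": -0.05, "rz": -5}, {"dx": 0.0, "dy": -0.04, "rz": -0.5}, {"dx": 0.0, "dy": -0.02}, {"dx": 0}, {"dx": 0}, {"dx": 0}, {"dx": 0}, {"dx": 0}]'

```text
$.steps[0]: bad value
```

Request:
servo_tool --steps '[{"dx": 0.04, "dy": -0.03, "dz": 0.02, "rx": 0, "ry": 0, "rz": -4.5, "grip": 0.06}, {"dx": 0.04, "dy": -0.045, "dz": 0.015, "rx": 0, "ry": 0, "rz": -4.5, "grip": 0.06}, {"dx": 0.04, "dy": -0.045, "dz": 0.015, "rx": 0, "ry": 0, "rz": -4.5, "grip": 0.06}, {"dx": 0.035, "dy": -0.05, "dz": 0.01, "rx": 0, "ry": 0, "rz": -4.5, "grip": 0.06}, {"dx": 0.03, "dy": -0.055, "dz": 0, "rx": 0, "ry": 0, "rz": -4.5, "grip": 0.06}, {"dx": 0.03, "dy": -0.055, "dz": 0, "rx": 0, "ry": 0, "rz": -4.5, "grip": 0.06}, {"dx": 0.03, "dy": -0.055, "dz": 0, "rx": 0, "ry": 0, "rz": -4.5, "grip": 0.06}, {"dx": 0.02, "dy": -0.055, "dz": 0, "rx": 0, "ry": 0, "rz": -4.5, "grip": 0.06}, {"dx": 0.02, "dy": -0.055, "dz": 0, "rx": 0, "ry": 0, "rz": -4.5, "grip": 0.06}, {"dx": 0.02, "dy": -0.055, "dz": 0, "rx": 0, "ry": 0, "rz": -4.5, "grip": 0.06}]'

```text
time: 2.3
tool_pos: [0.5065, 0.0903, 0.2916]
orientation: [0.529, 0.848, 0.0, 0.0]
wrist_force: [0.9, 1.1, 0.1]
width: 0.0599
gripper_force: 0.0
```

Request:
servo_tool --steps '[{"dx": 0.01, "dy": -0.055, "dz": 0, "rx": 0, "ry": 0, "rz": -4, "grip": 0.06}, {"dx": 0.01, "dy": -0.055, "dz": 0, "rx": 0, "ry": 0, "rz": -4, "grip": 0.06}, {"dx": 0.01, "dy": -0.055, "dz": 0, "rx": 0, "ry": 0, "rz": -4, "grip": 0.06}, {"dx": 0, "dy": -0.05, "dz": 0, "rx": 0, "ry": 0, "rz": -3.4, "grip": 0.06}, {"dx": 0, "dy": 0, "dz": 0, "rx": 0, "ry": 0, "rz": 0, "grip": 0.06}, {"dx": 0, "dy": 0, "dz": 0, "rx": 0, "ry": 0, "rz": 0, "grip": 0.06}, {"dx": 0, "dy": 0, "dz": 0, "rx": 0, "ry": 0, "rz": 0, "grip": 0.06}, {"dx": 0, "dy": 0, "dz": 0, "rx": 0, "ry": 0, "rz": 0, "grip": 0.06}, {"dx": 0, "dy": 0, "dz": 0, "rx": 0, "ry": 0, "rz": 0, "grip": 0.06}, {"dx": 0, "dy": 0, "dz": 0, "rx": 0, "ry": 0, "rz": 0, "grip": 0.06}]'

```text
time: 3.55
tool_pos: [0.5361, -0.1227, 0.2913]
orientation: [0.637, 0.771, 0.0, 0.0]
wrist_force: [0.1, 0.1, -0.1]
width: 0.06
gripper_force: 0.0
```

```bash
cat >> h.py <<'E'
from scipy.spatial.transform import Rotation as Rn
def wrist():
    s=observe(); c=camera("wrist")
    T=np.eye(4); T[:3,:3]=Rn.from_quat(s["orientation"]).as_matrix(); T[:3,3]=s["tool_pos"]
    M=np.linalg.inv(T@np.array(c["T_tool_cam"]))
    c["rvec"]=cv2.Rodrigues(M[:3,:3])[0].ravel(); c["tvec"]=M[:3,3]; return s,c
def fit_plate(c):
    for r in regions_of(c,"plate_center"):
        m=r["pixels"].astype(np.uint8); col=c["img"][m>0].mean(0)
        print(round(r["score"],2),r["extent"],col.round())
        k,_=cv2.findContours(m,cv2.RETR_EXTERNAL,cv2.CHAIN_APPROX_NONE)
        k=max(k,key=cv2.contourArea)[:,0]
        Q=toplane(c,k,.066)[:,:2]; print(cv2.minAreaRect((Q*1000).astype(np.float32)))
E
python3 - <<'E'
from h import *
s,c=wrist(); save(c,"pics/w1.png"); fit_plate(c); print(s["tool_pos"],s["orientation"])
print(toplane(c,[[280,210]],.06))
E
```

```text
0.75 [114.9, 359.8, 151.1, 396.0] [238.  21.  10.]
((392.97845458984375, -440.4724426269531), (71.32524108886719, 36.0867919921875), 58.11668014526367)
0.74 [0.0, 164.2, 118.1, 283.9] [252. 145.   0.]
((280.6635437011719, -234.86477661132812), (89.6369400024414, 137.59521484375), 54.56917953491211)
0.69 [203.9, 72.1, 350.6, 168.6] [239. 197.  78.]
((526.0584716796875, -61.5762825012207), (159.65704345703125, 100.65543365478516), 9.778647422790527)
0.56 [157.7, 1.4, 560.0, 369.7] [156. 172. 161.]
((694.6161499023438, -76.83625793457031), (364.7335205078125, 656.0623779296875), 79.88323974609375)
[ 0.53607633 -0.12272228  0.29131317] [6.37195856e-01 7.70701915e-01 1.83921779e-05 1.21187998e-05]
[[ 0.55030854 -0.16138471  0.06      ]]
```

View pics/w1.png

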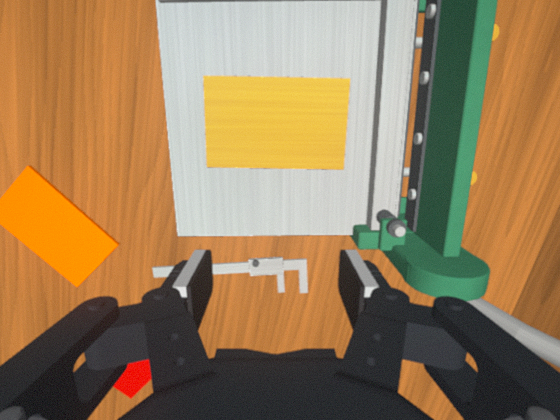

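The wrist view shows the brass plate at (204-350, 72-168). The table's near corner is at (177,237), its right edge lies along row 236, and the hold-down's front edge runs down column ~380.

Run:
```python
from h import *
s,c=wrist()
g=cv2.cvtColor(c["img"],cv2.COLOR_RGB2GRAY)
img=c["img"].astype(int); grey=((img.max(2)-img.min(2))<40)&(img.max(2)>110)
# near edge: first grey pixel in each row ; right edge: last grey in each column
le=[(np.nonzero(grey[v,140:250])[0][0]+139.5,v) for v in range(30,225,4)]
re=[(u,np.nonzero(grey[200:250,u])[0][-1]+200.5) for u in range(190,345,4)]
def line(P,lab):
    P=P[:,:2]*1000; vx,vy,x,y=cv2.fitLine(P.astype(np.float32),cv2.DIST_HUBER,0,.01,.01).ravel()
    print(lab,np.degrees(np.arctan2(vy,vx)),x,y); return np.array([x,y]),np.array([vx,vy])
a=line(toplane(c,le,.06),"near"); b=line(toplane(c,re,.06),"right")
t=np.linalg.solve(np.c_[a[1],-b[1]],b[0]-a[0]); cor=a[0]+t[0]*a[1]; print("corner",cor)
th=np.arctan2(*(b[1][::-1]*np.sign(b[1][0]))); th2=np.arctan2(a[1][1],a[1][0]);print("yaw",np.degrees(th),th2)
for th in (th,):
    R=np.array([[np.cos(th),-np.sin(th)],[np.sin(th),np.cos(th)]]); o=cor-R@[-275,-150]; print("origin",o)
    print("plate in shear",R.T@(np.array([526.06,-61.58])-o))
```

```text
near -78.66185 409.6083 -114.88227
right 11.278583 530.3769 -198.45625
corner [ 430.3652  -218.40169]
yaw 11.278583 -1.3729084
origin [670.71742842 -17.51412641]
plate in shear [-150.48216819  -14.92282897]
```

Request:
servo_tool --steps '[{"dx": 0.005, "dy": -0.0225, "dz": 0, "rx": 0, "ry": 0, "rz": 0.45, "grip": 0.06}, {"dx": 0, "dy": 0, "dz": -0.055, "rx": 0, "ry": 0, "rz": 0, "grip": 0.06}, {"dx": 0, "dy": 0, "dz": -0.055, "rx": 0, "ry": 0, "rz": 0, "grip": 0.06}, {"dx": 0, "dy": 0, "dz": -0.055, "rx": 0, "ry": 0, "rz": 0, "grip": 0.06}, {"dx": 0, "dy": 0, "dz": -0.035, "rx": 0, "ry": 0, "rz": 0, "grip": 0.06}, {"dx": 0, "dy": 0, "dz": -0.02, "rx": 0, "ry": 0, "rz": 0, "grip": 0.06}, {"dx": 0, "dy": 0, "dz": -0.004, "rx": 0, "ry": 0, "rz": 0, "grip": 0.06}, {"dx": 0, "dy": 0, "dz": 0, "rx": 0, "ry": 0, "rz": 0, "grip": 0.06}, {"dx": 0, "dy": 0, "dz": 0, "rx": 0, "ry": 0, "rz": 0, "grip": 0.06}, {"dx": 0, "dy": 0, "dz": 0, "rx": 0, "ry": 0, "rz": 0, "grip": 0.06}]'

```text
time: 4.95
tool_pos: [0.5414, -0.1454, 0.068]
orientation: [0.634, 0.773, 0.0, 0.0]
wrist_force: [-0.3, 0.8, 0.3]
width: 0.06
gripper_force: 0.0
```

Request:
servo_tool --steps '[{"dx": 0, "dy": 0, "dz": -0.002, "rx": 0, "ry": 0, "rz": 0, "grip": 0.06}, {"dx": 0, "dy": 0, "dz": -0.001, "rx": 0, "ry": 0, "rz": 0, "grip": 0.06}, {"dx": 0, "dy": 0, "dz": -0.001, "rx": 0, "ry": 0, "rz": 0, "grip": 0.06}, {"dx": 0, "dy": 0, "dz": 0, "rx": 0, "ry": 0, "rz": 0, "grip": 0.06}, {"dx": 0, "dy": 0, "dz": 0, "rx": 0, "ry": 0, "rz": 0, "grip": 0.06}, {"dx": 0, "dy": 0, "dz": 0, "rx": 0, "ry": 0, "rz": 0, "grip": 0.06}, {"dx": 0, "dy": 0, "dz": 0, "rx": 0, "ry": 0, "rz": 0, "grip": 0.06}, {"dx": 0, "dy": 0, "dz": 0, "rx": 0, "ry": 0, "rz": 0, "grip": 0.06}, {"dx": 0, "dy": 0, "dz": 0, "rx": 0, "ry": 0, "rz": 0, "grip": 0.06}, {"dx": 0, "dy": 0, "dz": 0, "rx": 0, "ry": 0, "rz": 0, "grip": 0.06}]'

```text
time: 6.2
tool_pos: [0.541, -0.1454, 0.0633]
orientation: [0.634, 0.773, -0.0, -0.0]
wrist_force: [0.2, 0.6, 0.3]
width: 0.0601
gripper_force: 0.0
```

Request:
servo_tool --steps '[{"dx": 0, "dy": 0, "dz": -0.001, "rx": 0, "ry": 0, "rz": 0, "grip": 0.06}, {"dx": 0, "dy": 0, "dz": -0.001, "rx": 0, "ry": 0, "rz": 0, "grip": 0.06}, {"dx": 0, "dy": 0, "dz": 0, "rx": 0, "ry": 0, "rz": 0, "grip": 0.06}, {"dx": 0, "dy": 0, "dz": 0, "rx": 0, "ry": 0, "rz": 0, "grip": 0.06}, {"dx": 0, "dy": 0, "dz": 0, "rx": 0, "ry": 0, "rz": 0, "grip": 0.06}, {"dx": 0, "dy": 0, "dz": 0, "rx": 0, "ry": 0, "rz": 0, "grip": 0.06}, {"dx": 0, "dy": 0, "dz": 0, "rx": 0, "ry": 0, "rz": 0, "grip": 0.06}, {"dx": 0, "dy": 0, "dz": 0, "rx": 0, "ry": 0, "rz": 0, "grip": 0.06}, {"dx": 0, "dy": 0, "dz": 0, "rx": 0, "ry": 0, "rz": 0, "grip": 0.06}, {"dx": 0, "dy": 0, "dz": 0, "rx": 0, "ry": 0, "rz": 0, "grip": 0.06}]'

```text
time: 7.45
tool_pos: [0.541, -0.1454, 0.0613]
orientation: [0.634, 0.773, 0.0, -0.0]
wrist_force: [-0.1, 0.4, 0.9]
width: 0.0602
gripper_force: 0.0
```

Request:
servo_tool --steps '[{"dx": 0, "dy": 0, "dz": -0.001, "rx": 0, "ry": 0, "rz": 0, "grip": 0.06}, {"dx": 0, "dy": 0, "dz": -0.001, "rx": 0, "ry": 0, "rz": 0, "grip": 0.06}, {"dx": 0, "dy": 0, "dz": 0, "rx": 0, "ry": 0, "rz": 0, "grip": 0.06}, {"dx": 0, "dy": 0, "dz": 0, "rx": 0, "ry": 0, "rz": 0, "grip": 0.06}, {"dx": 0, "dy": 0, "dz": 0, "rx": 0, "ry": 0, "rz": 0, "grip": 0.06}, {"dx": 0, "dy": 0, "dz": 0, "rx": 0, "ry": 0, "rz": 0, "grip": 0.06}, {"dx": 0, "dy": 0, "dz": 0, "rx": 0, "ry": 0, "rz": 0, "grip": 0.06}, {"dx": 0, "dy": 0, "dz": 0, "rx": 0, "ry": 0, "rz": 0, "grip": 0.06}, {"dx": 0, "dy": 0, "dz": 0, "rx": 0, "ry": 0, "rz": 0, "grip": 0.06}, {"dx": 0, "dy": 0, "dz": 0, "rx": 0, "ry": 0, "rz": 0, "grip": 0.06}]'

```text
time: 8.7
tool_pos: [0.541, -0.1454, 0.0593]
orientation: [0.634, 0.773, -0.0, -0.0]
wrist_force: [-0.6, 0.7, 0.6]
width: 0.0604
gripper_force: 0.0
```

Request:
servo_tool --steps '[{"dx": 0, "dy": 0, "dz": -0.001, "rx": 0, "ry": 0, "rz": 0, "grip": 0.06}, {"dx": 0, "dy": 0, "dz": -0.001, "rx": 0, "ry": 0, "rz": 0, "grip": 0.06}, {"dx": 0, "dy": 0, "dz": -0.0005, "rx": 0, "ry": 0, "rz": 0, "grip": 0.06}, {"dx": 0, "dy": 0, "dz": 0, "rx": 0, "ry": 0, "rz": 0, "grip": 0.06}, {"dx": 0, "dy": 0, "dz": 0, "rx": 0, "ry": 0, "rz": 0, "grip": 0.06}, {"dx": 0, "dy": 0, "dz": 0, "rx": 0, "ry": 0, "rz": 0, "grip": 0.06}, {"dx": 0, "dy": 0, "dz": 0, "rx": 0, "ry": 0, "rz": 0, "grip": 0.06}, {"dx": 0, "dy": 0, "dz": 0, "rx": 0, "ry": 0, "rz": 0, "grip": 0.06}, {"dx": 0, "dy": 0, "dz": 0, "rx": 0, "ry": 0, "rz": 0, "grip": 0.06}, {"dx": 0, "dy": 0, "dz": 0, "rx": 0, "ry": 0, "rz": 0, "grip": 0.06}]'

```text
time: 9.95
tool_pos: [0.541, -0.1454, 0.0568]
orientation: [0.634, 0.773, -0.0, -0.0]
wrist_force: [0.3, -0.2, -0.5]
width: 0.0602
gripper_force: 0.0
```

Request:
servo_tool --steps '[{"dx": 0, "dy": 0, "dz": -0.001, "rx": 0, "ry": 0, "rz": 0, "grip": 0.06}, {"dx": -0.002, "dy": 0.01, "dz": 0, "rx": 0, "ry": 0, "rz": 0, "grip": 0.06}, {"dx": -0.002, "dy": 0.01, "dz": 0, "rx": 0, "ry": 0, "rz": 0, "grip": 0.06}, {"dx": -0.002, "dy": 0.01, "dz": 0, "rx": 0, "ry": 0, "rz": 0, "grip": 0.06}, {"dx": -0.002, "dy": 0.01, "dz": 0, "rx": 0, "ry": 0, "rz": 0, "grip": 0.06}, {"dx": -0.002, "dy": 0.01, "dz": 0, "rx": 0, "ry": 0, "rz": 0, "grip": 0.06}, {"dx": -0.002, "dy": 0.01, "dz": 0, "rx": 0, "ry": 0, "rz": 0, "grip": 0.06}, {"dx": -0.002, "dy": 0.01, "dz": 0, "rx": 0, "ry": 0, "rz": 0, "grip": 0.06}, {"dx": 0, "dy": 0, "dz": 0, "rx": 0, "ry": 0, "rz": 0, "grip": 0.06}, {"dx": 0, "dy": 0, "dz": 0, "rx": 0, "ry": 0, "rz": 0, "grip": 0.06}]'

```text
time: 11.2
tool_pos: [0.5269, -0.0751, 0.0558]
orientation: [0.634, 0.773, 0.0, -0.0]
wrist_force: [-0.1, 0.3, -0.2]
width: 0.0598
gripper_force: 0.0
```

```bash
cat >> h.py <<'E'
TH=np.radians(11.28); SR=np.array([[np.cos(TH),-np.sin(TH)],[np.sin(TH),np.cos(TH)]]); SO=np.array([.6707,-.0175])
def sh(p): return (SR.T@(np.array(p)[:2]-SO)*1000).round(1)
def brass(c):
    h=cv2.cvtColor(c["img"],cv2.COLOR_RGB2HSV); m=cv2.inRange(h,(17,70,60),(30,255,255))
    return m
E
python3 - <<'E'
from h import *
s,c=wrist(); save(c,"pics/w2.png"); fit_plate(c); print(s["wrist_force"],sh(s["tool_pos"]))
E
```

```text
0.91 [59.8, 0.0, 489.5, 247.3] [205. 153.  53.]
((515.5479125976562, -16.13550567626953), (158.6236572265625, 97.48454284667969), 11.170796394348145)
0.41 [0.4, 0.0, 560.0, 417.7] [156. 155. 152.]
((536.1061401367188, -46.58879089355469), (262.77716064453125, 166.08663940429688), 11.224881172180176)
[-0.11167879  0.31443734 -0.23515017] [-152.2  -28.4]
```

View pics/w2.png

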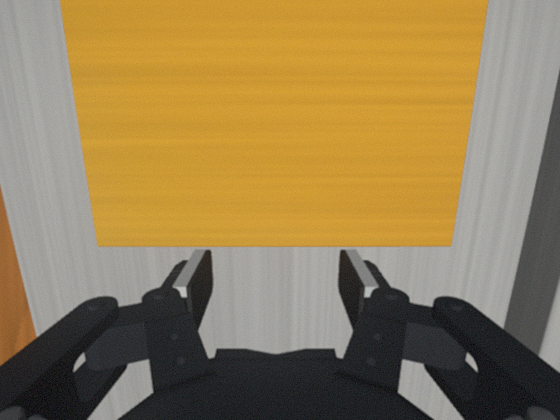

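The plate is flush against both fingertips: its rear edge is straight along row 247 and its yaw is 11.2°, which is square to the shear. I'm pushing on towards the fence.

Request:
servo_tool --steps '[{"dx": -0.001, "dy": 0.005, "dz": 0, "rx": 0, "ry": 0, "rz": 0, "grip": 0.06}, {"dx": -0.001, "dy": 0.005, "dz": 0, "rx": 0, "ry": 0, "rz": 0, "grip": 0.06}, {"dx": -0.001, "dy": 0.005, "dz": 0, "rx": 0, "ry": 0, "rz": 0, "grip": 0.06}, {"dx": -0.001, "dy": 0.005, "dz": 0, "rx": 0, "ry": 0, "rz": 0, "grip": 0.06}, {"dx": -0.0005, "dy": 0.003, "dz": 0, "rx": 0, "ry": 0, "rz": 0, "grip": 0.06}, {"dx": -0.0003, "dy": 0.0015, "dz": 0, "rx": 0, "ry": 0, "rz": 0, "grip": 0.06}, {"dx": 0, "dy": 0, "dz": 0, "rx": 0, "ry": 0, "rz": 0, "grip": 0.06}, {"dx": 0, "dy": 0, "dz": 0, "rx": 0, "ry": 0, "rz": 0, "grip": 0.06}, {"dx": 0, "dy": 0, "dz": 0, "rx": 0, "ry": 0, "rz": 0, "grip": 0.06}, {"dx": 0, "dy": 0, "dz": 0, "rx": 0, "ry": 0, "rz": 0, "grip": 0.06}]'

```text
time: 12.55
tool_pos: [0.5222, -0.0507, 0.0558]
orientation: [0.634, 0.773, 0.0, -0.0]
wrist_force: [0.8, -0.4, -0.1]
width: 0.0602
gripper_force: 0.2
```

Request:
servo_tool --steps '[{"dx": -0.0002, "dy": 0.001, "dz": 0, "rx": 0, "ry": 0, "rz": 0, "grip": 0.06}, {"dx": -0.0002, "dy": 0.001, "dz": 0, "rx": 0, "ry": 0, "rz": 0, "grip": 0.06}, {"dx": 0, "dy": 0, "dz": 0, "rx": 0, "ry": 0, "rz": 0, "grip": 0.06}, {"dx": 0, "dy": 0, "dz": 0, "rx": 0, "ry": 0, "rz": 0, "grip": 0.06}, {"dx": 0, "dy": 0, "dz": 0, "rx": 0, "ry": 0, "rz": 0, "grip": 0.06}, {"dx": 0, "dy": 0, "dz": 0, "rx": 0, "ry": 0, "rz": 0, "grip": 0.06}, {"dx": 0, "dy": 0, "dz": 0, "rx": 0, "ry": 0, "rz": 0, "grip": 0.06}, {"dx": 0, "dy": 0, "dz": 0, "rx": 0, "ry": 0, "rz": 0, "grip": 0.06}, {"dx": 0, "dy": 0, "dz": 0, "rx": 0, "ry": 0, "rz": 0, "grip": 0.06}, {"dx": 0, "dy": 0, "dz": 0, "rx": 0, "ry": 0, "rz": 0, "grip": 0.06}]'

```text
time: 13.8
tool_pos: [0.5218, -0.049, 0.0558]
orientation: [0.634, 0.773, -0.0, 0.0]
wrist_force: [-0.4, -5.5, -0.2]
width: 0.0602
gripper_force: 2.5
```

Request:
servo_tool --steps '[{"dx": 0.0012, "dy": -0.006, "dz": 0, "rx": 0, "ry": 0, "rz": 0, "grip": 0.06}, {"dx": 0, "dy": 0, "dz": 0.045, "rx": 0, "ry": 0, "rz": 0, "grip": 0.06}, {"dx": 0, "dy": 0, "dz": 0.04, "rx": 0, "ry": 0, "rz": 10, "grip": 0.06}, {"dx": -0.015, "dy": 0.006, "dz": 0, "rx": 0, "ry": 0, "rz": 10, "grip": 0.06}, {"dx": -0.015, "dy": 0.006, "dz": 0, "rx": 0, "ry": 0, "rz": 10, "grip": 0.06}, {"dx": -0.015, "dy": 0.006, "dz": 0, "rx": 0, "ry": 0, "rz": 10, "grip": 0.06}, {"dx": -0.015, "dy": 0.006, "dz": 0, "rx": 0, "ry": 0, "rz": 10, "grip": 0.06}, {"dx": -0.015, "dy": 0.006, "dz": 0, "rx": 0, "ry": 0, "rz": 10, "grip": 0.06}, {"dx": -0.015, "dy": 0.006, "dz": 0, "rx": 0, "ry": 0, "rz": 10, "grip": 0.06}, {"dx": -0.015, "dy": 0.006, "dz": 0, "rx": 0, "ry": 0, "rz": 10, "grip": 0.06}]'

```text
time: 15.05
tool_pos: [0.4175, -0.0127, 0.1409]
orientation: [-0.014, 1.0, 0.0, -0.0]
wrist_force: [-0.2, -0.2, -0.3]
width: 0.0604
gripper_force: 0.0
```

Request:
servo_tool --steps '[{"dx": -0.003, "dy": 0, "dz": 0, "rx": 0, "ry": 0, "rz": 10, "grip": 0.06}, {"dx": 0, "dy": 0, "dz": 0, "rx": 0, "ry": 0, "rz": 0, "grip": 0.06}, {"dx": 0, "dy": 0, "dz": 0, "rx": 0, "ry": 0, "rz": 0, "grip": 0.06}, {"dx": 0, "dy": 0, "dz": 0, "rx": 0, "ry": 0, "rz": 0, "grip": 0.06}, {"dx": 0, "dy": 0, "dz": 0, "rx": 0, "ry": 0, "rz": 0, "grip": 0.06}, {"dx": 0, "dy": 0, "dz": 0, "rx": 0, "ry": 0, "rz": 0, "grip": 0.06}, {"dx": 0, "dy": 0, "dz": 0, "rx": 0, "ry": 0, "rz": 0, "grip": 0.06}, {"dx": 0, "dy": 0, "dz": 0, "rx": 0, "ry": 0, "rz": 0, "grip": 0.06}, {"dx": 0, "dy": 0, "dz": 0, "rx": 0, "ry": 0, "rz": 0, "grip": 0.06}, {"dx": 0, "dy": 0, "dz": 0, "rx": 0, "ry": 0, "rz": 0, "grip": 0.06}]'

```text
time: 16.3
tool_pos: [0.415, -0.0129, 0.1408]
orientation: [-0.098, 0.995, -0.0, 0.0]
wrist_force: [-0.4, 0.7, 0.0]
width: 0.0599
gripper_force: 0.0
```

Run:
```python
from h import *
s,c=wrist(); save(c,"pics/w3.png"); fit_plate(c); print(s["q"],s["tool_pos"],sh(s["tool_pos"]),np.degrees(2*np.arctan2(s["orientation"][1],s["orientation"][0])))
P=toplane(c,[[280,200]],.066)[0];print(sh(P))
```

```text
0.84 [213.2, 234.9, 351.8, 355.0] [230. 179.  65.]
((480.75799560546875, 3.254119873046875), (104.7155532836914, 99.3354721069336), 11.181880950927734)
0.7 [0.0, 0.0, 17.2, 19.8] [194.  95.   3.]
((315.3345642089844, -203.87208557128906), (7.602087020874023, 16.861896514892578), 52.425601959228516)
0.33 [426.6, 178.7, 541.6, 262.3] [200. 188. 177.]
((388.67071533203125, 131.62384033203125), (90.60016632080078, 46.88319396972656), 75.80635833740234)
[-0.1022735   0.34308462 -0.01166755  2.21171785  0.0071026   0.58676502
  1.6481513 ] [ 0.41504662 -0.01290857  0.14081342] [-249.8   54.5] 191.2603683295855
[-262.3   56.1]
```

View pics/w3.png

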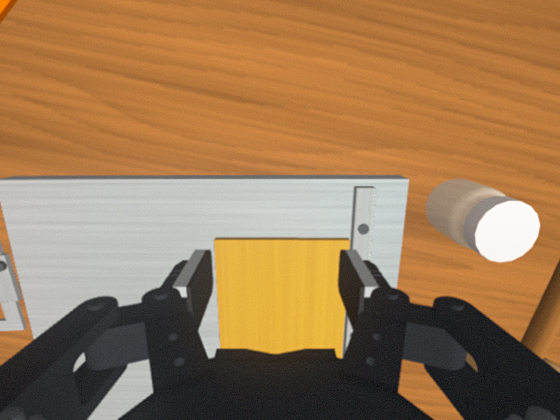

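Run:
```python
from h import *
s,c=wrist()
for uv,z in [([220,238],.066),([345,238],.066),([353,260],.068),([280,178],.06)]: print(sh(toplane(c,[uv],z)[0]))
```

```text
[-233.9   12.6]
[-233.7  103.4]
[-217.2  109.8]
[-276.8   56.1]
```

Run:
```python
from h import *
c=camera("top")
for z in(.07,.085): print([sh(toplane(c,[uv],z)[0]) for uv in ([277.7,128],[277,124],[245,242.5])])
im=cv2.resize(c["img"][105:160,215:355],None,fx=5.6,fy=5.6,interpolation=cv2.INTER_CUBIC); cv2.imwrite("pics/g.png",im[:,:,::-1])
```

```text
[array([43.6, -0.4]), array([55.9, -0.5]), array([-271.5,  150.2])]
[array([39.8,  0. ]), array([52., -0.]), array([-272. ,  149.1])]
```

View pics/g.png

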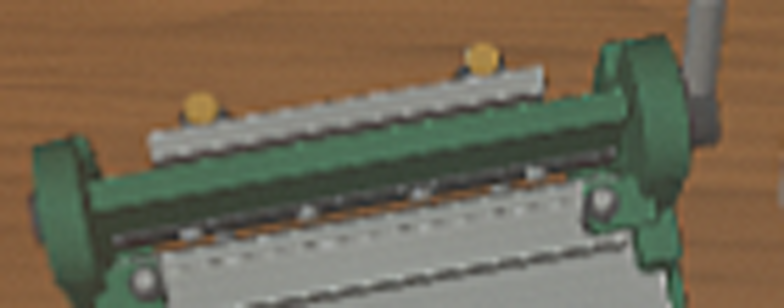

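Request:
servo_tool --steps '[{"dx": -0.003, "dy": 0, "dz": -0.02, "rx": 0, "ry": 0, "rz": 0, "grip": 0.06}, {"dx": 0, "dy": 0, "dz": -0.03, "rx": 0, "ry": 0, "rz": 0, "grip": 0.06}, {"dx": 0, "dy": 0, "dz": -0.025, "rx": 0, "ry": 0, "rz": 0, "grip": 0.06}, {"dx": 0, "dy": 0, "dz": -0.01, "rx": 0, "ry": 0, "rz": 0, "grip": 0.06}, {"dx": 0, "dy": 0, "dz": 0, "rx": 0, "ry": 0, "rz": 0, "grip": 0.06}, {"dx": 0, "dy": 0, "dz": 0, "rx": 0, "ry": 0, "rz": 0, "grip": 0.06}, {"dx": 0.01, "dy": 0.002, "dz": 0, "rx": 0, "ry": 0, "rz": 0, "grip": 0.06}, {"dx": 0.01, "dy": 0.002, "dz": 0, "rx": 0, "ry": 0, "rz": 0, "grip": 0.06}, {"dx": 0, "dy": 0, "dz": 0, "rx": 0, "ry": 0, "rz": 0, "grip": 0.06}, {"dx": 0, "dy": 0, "dz": 0, "rx": 0, "ry": 0, "rz": 0, "grip": 0.06}]'

```text
time: 17.75
tool_pos: [0.4326, -0.0088, 0.0559]
orientation: [-0.098, 0.995, 0.0, 0.0]
wrist_force: [0.6, 0.0, 0.5]
width: 0.06
gripper_force: 0.0
```

The crop shows the gauge bar just behind the green beam, with a dark gap between them. Its face is about 40 mm behind the cutting edge.

Request:
servo_tool --steps '[{"dx": 0.0098, "dy": 0.00196, "dz": 0, "rx": 0, "ry": 0, "rz": 0, "grip": 0.06}, {"dx": 0.0098, "dy": 0.00196, "dz": 0, "rx": 0, "ry": 0, "rz": 0, "grip": 0.06}, {"dx": 0.0098, "dy": 0.00196, "dz": 0, "rx": 0, "ry": 0, "rz": 0, "grip": 0.06}, {"dx": 0.0098, "dy": 0.00196, "dz": 0, "rx": 0, "ry": 0, "rz": 0, "grip": 0.06}, {"dx": 0.0098, "dy": 0.00196, "dz": 0, "rx": 0, "ry": 0, "rz": 0, "grip": 0.06}, {"dx": 0.0098, "dy": 0.00196, "dz": 0, "rx": 0, "ry": 0, "rz": 0, "grip": 0.06}, {"dx": 0.0098, "dy": 0.00196, "dz": 0, "rx": 0, "ry": 0, "rz": 0, "grip": 0.06}, {"dx": 0.0069, "dy": 0.0014, "dz": 0, "rx": 0, "ry": 0, "rz": 0, "grip": 0.06}, {"dx": 0.0029, "dy": 0.0006, "dz": 0, "rx": 0, "ry": 0, "rz": 0, "grip": 0.06}, {"dx": 0, "dy": 0, "dz": 0, "rx": 0, "ry": 0, "rz": 0, "grip": 0.06}]'

```text
time: 19.0
tool_pos: [0.5097, 0.0066, 0.0557]
orientation: [-0.098, 0.995, -0.0, -0.001]
wrist_force: [-6.7, -1.3, 4.9]
width: 0.0599
gripper_force: 3.2
```

Request:
servo_tool --steps '[{"dx": 0.0015, "dy": 0.0003, "dz": 0, "rx": 0, "ry": 0, "rz": 0, "grip": 0.06}, {"dx": 0.0015, "dy": 0.0003, "dz": 0, "rx": 0, "ry": 0, "rz": 0, "grip": 0.06}, {"dx": 0.0015, "dy": 0.0003, "dz": 0, "rx": 0, "ry": 0, "rz": 0, "grip": 0.06}, {"dx": 0.0015, "dy": 0.0003, "dz": 0, "rx": 0, "ry": 0, "rz": 0, "grip": 0.06}, {"dx": 0, "dy": 0, "dz": 0, "rx": 0, "ry": 0, "rz": 0, "grip": 0.06}, {"dx": 0, "dy": 0, "dz": 0, "rx": 0, "ry": 0, "rz": 0, "grip": 0.06}, {"dx": 0, "dy": 0, "dz": 0, "rx": 0, "ry": 0, "rz": 0, "grip": 0.06}, {"dx": 0, "dy": 0, "dz": 0, "rx": 0, "ry": 0, "rz": 0, "grip": 0.06}, {"dx": 0, "dy": 0, "dz": 0, "rx": 0, "ry": 0, "rz": 0, "grip": 0.06}, {"dx": 0, "dy": 0, "dz": 0, "rx": 0, "ry": 0, "rz": 0, "grip": 0.06}]'

```text
time: 20.25
tool_pos: [0.5153, 0.0077, 0.0557]
orientation: [-0.098, 0.995, -0.0, -0.001]
wrist_force: [-8.1, -1.1, 5.8]
width: 0.06
gripper_force: 4.1
```

Run:
```python
from h import *
s,c=wrist(); print(sh(s["tool_pos"]),s["wrist_force"]); m=brass(c)
u,v=np.nonzero(m.T); print(m.sum()//255,u.min(),u.max(),v.min(),v.max())
for uu in range(200,360,20):
    vs=np.nonzero(m[:,uu])[0]
    if len(vs): print(uu,vs[0],sh(toplane(c,[[uu,vs[0]]],.066)[0]))
c=camera("scene"); save(c,"pics/s1.png")
```

```text
[-147.5   55.1] [-8.11883237 -1.06956719  5.83846112]
9929 197 559 14 419
200 322 [-121.5   17.3]
220 288 [-139.7   27.8]
240 288 [-139.6   37. ]
260 288 [-139.6   46.2]
280 288 [-139.6   55.5]
300 288 [-139.6   64.7]
320 288 [-139.6   73.9]
340 294 [-136.4   83.3]
```

View pics/s1.png

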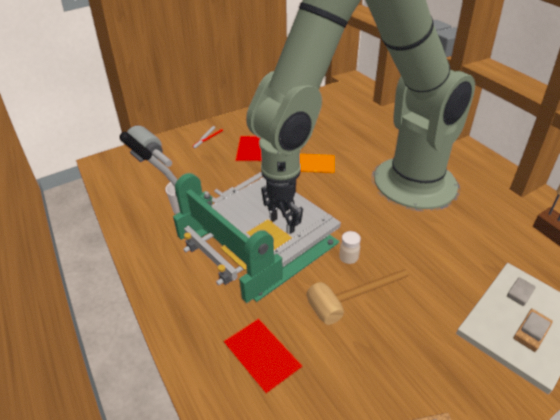

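The plate is now under the hold-down and lying square, with the gauge still untouched. I'm continuing, and lifting slightly to unload the vertical force.

Request:
servo_tool --steps '[{"dx": 0, "dy": 0, "dz": 0.0005, "rx": 0, "ry": 0, "rz": 0, "grip": 0.06}, {"dx": 0.002, "dy": 0.0004, "dz": 0, "rx": 0, "ry": 0, "rz": 0, "grip": 0.06}, {"dx": 0.002, "dy": 0.0004, "dz": 0, "rx": 0, "ry": 0, "rz": 0, "grip": 0.06}, {"dx": 0.002, "dy": 0.0004, "dz": 0, "rx": 0, "ry": 0, "rz": 0, "grip": 0.06}, {"dx": 0.001, "dy": 0.0002, "dz": 0, "rx": 0, "ry": 0, "rz": 0, "grip": 0.06}, {"dx": 0, "dy": 0, "dz": 0, "rx": 0, "ry": 0, "rz": 0, "grip": 0.06}, {"dx": 0, "dy": 0, "dz": 0, "rx": 0, "ry": 0, "rz": 0, "grip": 0.06}, {"dx": 0, "dy": 0, "dz": 0, "rx": 0, "ry": 0, "rz": 0, "grip": 0.06}, {"dx": 0, "dy": 0, "dz": 0, "rx": 0, "ry": 0, "rz": 0, "grip": 0.06}, {"dx": 0, "dy": 0, "dz": 0, "rx": 0, "ry": 0, "rz": 0, "grip": 0.06}]'

```text
time: 21.6
tool_pos: [0.5236, 0.0094, 0.0564]
orientation: [-0.098, 0.995, -0.0, 0.0]
wrist_force: [-0.7, -0.4, -1.2]
width: 0.0602
gripper_force: 0.6
```

Request:
servo_tool --steps '[{"dx": 0.001, "dy": 0.0002, "dz": 0, "rx": 0, "ry": 0, "rz": 0, "grip": 0.06}, {"dx": 0.001, "dy": 0.0002, "dz": 0, "rx": 0, "ry": 0, "rz": 0, "grip": 0.06}, {"dx": 0.001, "dy": 0.0002, "dz": 0, "rx": 0, "ry": 0, "rz": 0, "grip": 0.06}, {"dx": 0, "dy": 0, "dz": 0, "rx": 0, "ry": 0, "rz": 0, "grip": 0.06}, {"dx": 0, "dy": 0, "dz": 0, "rx": 0, "ry": 0, "rz": 0, "grip": 0.06}, {"dx": 0, "dy": 0, "dz": 0, "rx": 0, "ry": 0, "rz": 0, "grip": 0.06}, {"dx": 0, "dy": 0, "dz": 0, "rx": 0, "ry": 0, "rz": 0, "grip": 0.06}, {"dx": 0, "dy": 0, "dz": 0, "rx": 0, "ry": 0, "rz": 0, "grip": 0.06}, {"dx": 0, "dy": 0, "dz": 0, "rx": 0, "ry": 0, "rz": 0, "grip": 0.06}, {"dx": 0, "dy": 0, "dz": 0, "rx": 0, "ry": 0, "rz": 0, "grip": 0.06}]'

```text
time: 22.85
tool_pos: [0.5255, 0.0097, 0.0562]
orientation: [-0.098, 0.995, -0.0, -0.001]
wrist_force: [-7.2, -1.3, 3.9]
width: 0.06
gripper_force: 3.8
```

Request:
servo_tool --steps '[{"dx": 0.001, "dy": 0.0002, "dz": 0, "rx": 0, "ry": 0, "rz": 0, "grip": 0.06}, {"dx": 0.001, "dy": 0.0002, "dz": 0, "rx": 0, "ry": 0, "rz": 0, "grip": 0.06}, {"dx": 0.0005, "dy": 0.0001, "dz": 0, "rx": 0, "ry": 0, "rz": 0, "grip": 0.06}, {"dx": 0, "dy": 0, "dz": 0, "rx": 0, "ry": 0, "rz": 0, "grip": 0.06}, {"dx": 0, "dy": 0, "dz": 0, "rx": 0, "ry": 0, "rz": 0, "grip": 0.06}, {"dx": 0, "dy": 0, "dz": 0, "rx": 0, "ry": 0, "rz": 0, "grip": 0.06}, {"dx": 0, "dy": 0, "dz": 0, "rx": 0, "ry": 0, "rz": 0, "grip": 0.06}, {"dx": 0, "dy": 0, "dz": 0, "rx": 0, "ry": 0, "rz": 0, "grip": 0.06}, {"dx": 0, "dy": 0, "dz": 0, "rx": 0, "ry": 0, "rz": 0, "grip": 0.06}, {"dx": 0, "dy": 0, "dz": 0, "rx": 0, "ry": 0, "rz": 0, "grip": 0.06}]'

```text
time: 24.1
tool_pos: [0.528, 0.0102, 0.0562]
orientation: [-0.098, 0.995, -0.0, -0.001]
wrist_force: [-7.9, -2.1, 4.4]
width: 0.0596
gripper_force: 3.9
```

Request:
servo_tool --steps '[{"dx": 0.001, "dy": 0.0002, "dz": 0.0002, "rx": 0, "ry": 0, "rz": 0, "grip": 0.06}, {"dx": 0.001, "dy": 0.0002, "dz": 0, "rx": 0, "ry": 0, "rz": 0, "grip": 0.06}, {"dx": 0.001, "dy": 0.0002, "dz": 0, "rx": 0, "ry": 0, "rz": 0, "grip": 0.06}, {"dx": 0, "dy": 0, "dz": 0, "rx": 0, "ry": 0, "rz": 0, "grip": 0.06}, {"dx": 0, "dy": 0, "dz": 0, "rx": 0, "ry": 0, "rz": 0, "grip": 0.06}, {"dx": 0, "dy": 0, "dz": 0, "rx": 0, "ry": 0, "rz": 0, "grip": 0.06}, {"dx": 0, "dy": 0, "dz": 0, "rx": 0, "ry": 0, "rz": 0, "grip": 0.06}, {"dx": 0, "dy": 0, "dz": 0, "rx": 0, "ry": 0, "rz": 0, "grip": 0.06}, {"dx": 0, "dy": 0, "dz": 0, "rx": 0, "ry": 0, "rz": 0, "grip": 0.06}, {"dx": 0, "dy": 0, "dz": 0, "rx": 0, "ry": 0, "rz": 0, "grip": 0.06}]'

```text
time: 25.35
tool_pos: [0.5319, 0.0111, 0.0565]
orientation: [-0.098, 0.995, -0.0, 0.0]
wrist_force: [-4.1, -1.3, -2.8]
width: 0.0599
gripper_force: 1.8
```

Request:
servo_tool --steps '[{"dx": 0.001, "dy": 0.0002, "dz": 0, "rx": 0, "ry": 0, "rz": 0, "grip": 0.06}, {"dx": 0.001, "dy": 0.0002, "dz": 0, "rx": 0, "ry": 0, "rz": 0, "grip": 0.06}, {"dx": 0.0005, "dy": 0.0001, "dz": 0, "rx": 0, "ry": 0, "rz": 0, "grip": 0.06}, {"dx": 0, "dy": 0, "dz": 0, "rx": 0, "ry": 0, "rz": 0, "grip": 0.06}, {"dx": 0, "dy": 0, "dz": 0, "rx": 0, "ry": 0, "rz": 0, "grip": 0.06}, {"dx": 0, "dy": 0, "dz": 0, "rx": 0, "ry": 0, "rz": 0, "grip": 0.06}, {"dx": 0, "dy": 0, "dz": 0, "rx": 0, "ry": 0, "rz": 0, "grip": 0.06}, {"dx": 0, "dy": 0, "dz": 0, "rx": 0, "ry": 0, "rz": 0, "grip": 0.06}, {"dx": 0, "dy": 0, "dz": 0, "rx": 0, "ry": 0, "rz": 0, "grip": 0.06}, {"dx": 0, "dy": 0, "dz": 0, "rx": 0, "ry": 0, "rz": 0, "grip": 0.06}]'

```text
time: 26.6
tool_pos: [0.5345, 0.0116, 0.0565]
orientation: [-0.098, 0.995, -0.0, 0.0]
wrist_force: [-1.1, 0.6, -2.1]
width: 0.0601
gripper_force: 1.0
```

Request:
servo_tool --steps '[{"dx": 0.001, "dy": 0.0002, "dz": 0, "rx": 0, "ry": 0, "rz": 0, "grip": 0.06}, {"dx": 0.001, "dy": 0.0002, "dz": 0, "rx": 0, "ry": 0, "rz": 0, "grip": 0.06}, {"dx": 0.0005, "dy": 0.0001, "dz": 0, "rx": 0, "ry": 0, "rz": 0, "grip": 0.06}, {"dx": 0, "dy": 0, "dz": 0, "rx": 0, "ry": 0, "rz": 0, "grip": 0.06}, {"dx": 0, "dy": 0, "dz": 0, "rx": 0, "ry": 0, "rz": 0, "grip": 0.06}, {"dx": 0, "dy": 0, "dz": 0, "rx": 0, "ry": 0, "rz": 0, "grip": 0.06}, {"dx": 0, "dy": 0, "dz": 0, "rx": 0, "ry": 0, "rz": 0, "grip": 0.06}, {"dx": 0, "dy": 0, "dz": 0, "rx": 0, "ry": 0, "rz": 0, "grip": 0.06}, {"dx": 0, "dy": 0, "dz": 0, "rx": 0, "ry": 0, "rz": 0, "grip": 0.06}, {"dx": 0, "dy": 0, "dz": 0, "rx": 0, "ry": 0, "rz": 0, "grip": 0.06}]'

```text
time: 27.85
tool_pos: [0.5365, 0.012, 0.0564]
orientation: [-0.098, 0.995, -0.0, -0.0]
wrist_force: [-4.7, -1.2, 0.5]
width: 0.0601
gripper_force: 2.6
```

Request:
servo_tool --steps '[{"dx": 0.001, "dy": 0.0002, "dz": 0, "rx": 0, "ry": 0, "rz": 0, "grip": 0.06}, {"dx": 0.0005, "dy": 0.0001, "dz": 0, "rx": 0, "ry": 0, "rz": 0, "grip": 0.06}, {"dx": 0, "dy": 0, "dz": 0, "rx": 0, "ry": 0, "rz": 0, "grip": 0.06}, {"dx": 0, "dy": 0, "dz": 0, "rx": 0, "ry": 0, "rz": 0, "grip": 0.06}, {"dx": 0, "dy": 0, "dz": 0, "rx": 0, "ry": 0, "rz": 0, "grip": 0.06}, {"dx": 0, "dy": 0, "dz": 0, "rx": 0, "ry": 0, "rz": 0, "grip": 0.06}, {"dx": 0, "dy": 0, "dz": 0, "rx": 0, "ry": 0, "rz": 0, "grip": 0.06}, {"dx": 0, "dy": 0, "dz": 0, "rx": 0, "ry": 0, "rz": 0, "grip": 0.06}, {"dx": 0, "dy": 0, "dz": 0, "rx": 0, "ry": 0, "rz": 0, "grip": 0.06}, {"dx": 0, "dy": 0, "dz": 0, "rx": 0, "ry": 0, "rz": 0, "grip": 0.06}]'

```text
time: 29.1
tool_pos: [0.537, 0.0121, 0.0563]
orientation: [-0.098, 0.995, -0.0, -0.001]
wrist_force: [-11.1, -1.1, 5.5]
width: 0.0601
gripper_force: 5.6
```

Request:
servo_tool --steps '[{"dx": 0.001, "dy": 0.0002, "dz": 0.0002, "rx": 0, "ry": 0, "rz": 0, "grip": 0.06}, {"dx": 0.0003, "dy": 0, "dz": 0, "rx": 0, "ry": 0, "rz": 0, "grip": 0.06}, {"dx": 0, "dy": 0, "dz": 0, "rx": 0, "ry": 0, "rz": 0, "grip": 0.06}, {"dx": 0, "dy": 0, "dz": 0, "rx": 0, "ry": 0, "rz": 0, "grip": 0.06}, {"dx": 0, "dy": 0, "dz": 0, "rx": 0, "ry": 0, "rz": 0, "grip": 0.06}, {"dx": 0, "dy": 0, "dz": 0, "rx": 0, "ry": 0, "rz": 0, "grip": 0.06}, {"dx": 0, "dy": 0, "dz": 0, "rx": 0, "ry": 0, "rz": 0, "grip": 0.06}, {"dx": 0, "dy": 0, "dz": 0, "rx": 0, "ry": 0, "rz": 0, "grip": 0.06}, {"dx": 0, "dy": 0, "dz": 0, "rx": 0, "ry": 0, "rz": 0, "grip": 0.06}, {"dx": 0, "dy": 0, "dz": 0, "rx": 0, "ry": 0, "rz": 0, "grip": 0.06}]'

```text
time: 30.35
tool_pos: [0.5372, 0.0121, 0.0563]
orientation: [-0.098, 0.995, -0.0, -0.003]
wrist_force: [-16.9, -2.1, 6.8]
width: 0.0601
gripper_force: 8.6
```

The gauge stopped the plate: the force rose to 17 N and it barely moved. I'm backing off and inspecting.

Request:
servo_tool --steps '[{"dx": -0.003, "dy": -0.0006, "dz": 0, "rx": 0, "ry": 0, "rz": 0, "grip": 0.06}, {"dx": -0.008, "dy": -0.0016, "dz": 0, "rx": 0, "ry": 0, "rz": 0, "grip": 0.06}, {"dx": -0.02, "dy": -0.004, "dz": 0.04, "rx": 0, "ry": 0, "rz": 0, "grip": 0.06}, {"dx": 0, "dy": 0, "dz": 0.06, "rx": 0, "ry": 0, "rz": 0, "grip": 0.06}, {"dx": 0, "dy": 0, "dz": 0.06, "rx": 0, "ry": 0, "rz": 0, "grip": 0.06}, {"dx": 0.045, "dy": 0.009, "dz": 0.04, "rx": 0, "ry": 0, "rz": 0, "grip": 0.06}, {"dx": 0.045, "dy": 0.009, "dz": 0, "rx": 0, "ry": 0, "rz": 0, "grip": 0.06}, {"dx": 0.03, "dy": 0.006, "dz": 0, "rx": 0, "ry": 0, "rz": 0, "grip": 0.06}, {"dx": 0, "dy": 0, "dz": 0, "rx": 0, "ry": 0, "rz": 0, "grip": 0.06}, {"dx": 0, "dy": 0, "dz": 0, "rx": 0, "ry": 0, "rz": 0, "grip": 0.06}]'

```text
time: 31.6
tool_pos: [0.6282, 0.0302, 0.2565]
orientation: [-0.098, 0.995, -0.0, -0.0]
wrist_force: [-0.1, -1.1, 0.3]
width: 0.0594
gripper_force: 0.0
```

Run:
```python
from h import *
s,c=wrist(); print(s["tool_pos"]); m=c["img"]
cv2.imwrite("pics/w4.png",m[:,:,::-1])
fit_plate(c)
```

```text
[0.62824481 0.03023042 0.25654149]
0.97 [232.2, 103.0, 327.9, 217.4] [243. 205.  82.]
((582.8860473632812, 24.023006439208984), (70.57308197021484, 99.52281951904297), 11.177994728088379)
0.78 [411.9, 250.2, 502.6, 316.9] [246.  22.   9.]
((699.1417846679688, 260.2459716796875), (81.12673950195312, 97.48062896728516), 3.715129852294922)
0.74 [0.0, 160.4, 56.1, 216.3] [193. 182. 175.]
((679.8518676757812, -242.0119171142578), (50.59034729003906, 78.73210906982422), 28.60451316833496)
```

View pics/w4.png

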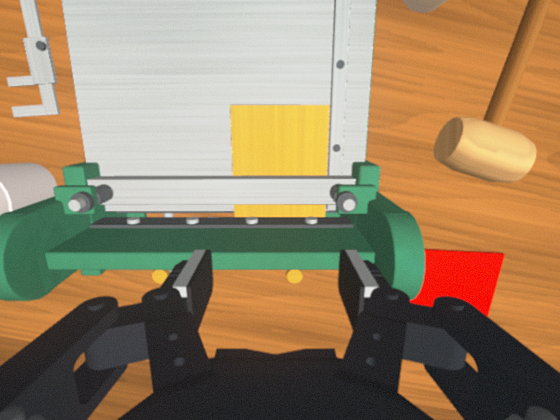

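The plate is square and under the bar, with its rear edge at row 104, and its left edge runs beside the fence at columns 328-330. Next I'm measuring the gap to the fence.

Run:
```python
from h import *
s,c=wrist()
for v in (112,130,150,168): print(v,c["img"][v,322:342].tolist() if v in(112,168) else "", sh(toplane(c,[[328.5,v]],.066)[0]))
for v in (60,90): 
    g=c["img"][v,322:345,0].tolist(); print(v,g)
for v in (60,112): print([sh(toplane(c,[[u,v]],z)[0]) for u,z in ((329,.066),(330,.068),(331,.068))])
m=brass(c)
for v in (115,130,150,165):
    w=np.nonzero(m[v,220:345])[0]; print(v,w[0]+220,w[-1]+220, sh(toplane(c,[[w[0]+219.5,v]],.066)[0])[1],sh(toplane(c,[[w[-1]+220.5,v]],.066)[0])[1])
```

```text
112 [[244, 207, 80], [243, 208, 84], [244, 211, 85], [244, 208, 80], [245, 211, 84], [247, 214, 95], [246, 215, 116], [224, 192, 143], [158, 151, 142], [171, 175, 173], [219, 223, 216], [227, 228, 225], [225, 227, 224], [223, 224, 220], [221, 223, 218], [222, 222, 220], [221, 223, 217], [223, 223, 220], [223, 226, 222], [219, 221, 219]] [-106.5  106.9]
130  [-88.8 107.6]
150  [-68.7 108.4]
168 [[245, 209, 83], [246, 208, 80], [244, 204, 76], [246, 211, 89], [239, 202, 113], [207, 178, 134], [157, 151, 143], [186, 190, 186], [217, 220, 216], [222, 222, 218], [224, 223, 219], [221, 223, 217], [219, 219, 213], [220, 222, 216], [222, 222, 219], [220, 222, 220], [219, 220, 214], [214, 214, 209], [217, 219, 212], [209, 215, 207]] [-50.  109.2]
60 [216, 216, 210, 216, 219, 219, 219, 216, 215, 199, 152, 162, 205, 221, 219, 213, 176, 149, 135, 142, 170, 198, 213]
90 [223, 222, 221, 226, 222, 224, 223, 224, 192, 153, 177, 217, 222, 225, 222, 220, 218, 219, 219, 221, 222, 220, 220]
[array([-154.8,  105.4]), array([-154.5,  106. ]), array([-154.5,  107. ])]
[array([-106.5,  107.4]), array([-106.4,  108. ]), array([-106.4,  109. ])]
115 230 329 7.3 108.0
130 231 328 7.8 107.6
150 232 327 8.0 107.4
165 232 327 7.4 108.0
```

The plate is within about 1.5 mm of the fence. There is plenty of time, so I'll give it one gentle side nudge to be sure.

Request:
servo_tool --steps '[{"dx": -0.003, "dy": -0.01, "dz": 0, "rx": 0, "ry": 0, "rz": -10, "grip": 0.02}, {"dx": -0.003, "dy": -0.01, "dz": 0, "rx": 0, "ry": 0, "rz": -10, "grip": 0.02}, {"dx": -0.003, "dy": -0.01, "dz": 0, "rx": 0, "ry": 0, "rz": -10, "grip": 0.02}, {"dx": -0.003, "dy": -0.01, "dz": 0, "rx": 0, "ry": 0, "rz": -10, "grip": 0.02}, {"dx": -0.003, "dy": -0.01, "dz": 0, "rx": 0, "ry": 0, "rz": -10, "grip": 0.02}, {"dx": -0.003, "dy": -0.01, "dz": 0, "rx": 0, "ry": 0, "rz": -10, "grip": 0.02}, {"dx": -0.003, "dy": -0.01, "dz": 0, "rx": 0, "ry": 0, "rz": -10, "grip": 0.02}, {"dx": -0.003, "dy": -0.01, "dz": 0, "rx": 0, "ry": 0, "rz": -10, "grip": 0.02}, {"dx": -0.003, "dy": -0.007, "dz": 0, "rx": 0, "ry": 0, "rz": -10, "grip": 0.02}, {"dx": 0, "dy": 0, "dz": 0, "rx": 0, "ry": 0, "rz": 0, "grip": 0.02}]'

```text
time: 33.0
tool_pos: [0.6014, -0.057, 0.257]
orientation: [0.634, 0.773, 0.0, 0.0]
wrist_force: [0.3, 0.8, -0.0]
width: 0.0201
gripper_force: 0.0
```

Request:
servo_tool --steps '[{"dx": 0, "dy": 0, "dz": -0.045, "rx": 0, "ry": 0, "rz": 0, "grip": 0.02}, {"dx": 0, "dy": 0, "dz": -0.045, "rx": 0, "ry": 0, "rz": 0, "grip": 0.02}, {"dx": 0, "dy": 0, "dz": -0.045, "rx": 0, "ry": 0, "rz": 0, "grip": 0.02}, {"dx": 0, "dy": 0, "dz": -0.03, "rx": 0, "ry": 0, "rz": 0, "grip": 0.02}, {"dx": 0, "dy": 0, "dz": 0, "rx": 0, "ry": 0, "rz": 0, "grip": 0.02}, {"dx": 0, "dy": 0, "dz": 0, "rx": 0, "ry": 0, "rz": 0, "grip": 0.02}, {"dx": 0, "dy": 0, "dz": 0, "rx": 0, "ry": 0, "rz": 0, "grip": 0.02}, {"dx": 0, "dy": 0, "dz": 0, "rx": 0, "ry": 0, "rz": 0, "grip": 0.02}, {"dx": 0, "dy": 0, "dz": 0, "rx": 0, "ry": 0, "rz": 0, "grip": 0.02}, {"dx": 0, "dy": 0, "dz": 0, "rx": 0, "ry": 0, "rz": 0, "grip": 0.02}]'

```text
time: 34.25
tool_pos: [0.6018, -0.0565, 0.0918]
orientation: [0.634, 0.773, 0.0, 0.0]
wrist_force: [-0.3, 0.2, 1.0]
width: 0.0197
gripper_force: 0.0
```

Request:
servo_tool --steps '[{"dx": -0.0005, "dy": 0, "dz": -0.015, "rx": 0, "ry": 0, "rz": 0, "grip": 0.02}, {"dx": 0, "dy": 0, "dz": -0.01, "rx": 0, "ry": 0, "rz": 0, "grip": 0.02}, {"dx": 0, "dy": 0, "dz": -0.004, "rx": 0, "ry": 0, "rz": 0, "grip": 0.02}, {"dx": 0, "dy": 0, "dz": 0, "rx": 0, "ry": 0, "rz": 0, "grip": 0.02}, {"dx": -0.001, "dy": 0.005, "dz": 0, "rx": 0, "ry": 0, "rz": 0, "grip": 0.02}, {"dx": -0.001, "dy": 0.005, "dz": 0, "rx": 0, "ry": 0, "rz": 0, "grip": 0.02}, {"dx": -0.001, "dy": 0.005, "dz": 0, "rx": 0, "ry": 0, "rz": 0, "grip": 0.02}, {"dx": -0.0006, "dy": 0.003, "dz": 0, "rx": 0, "ry": 0, "rz": 0, "grip": 0.02}, {"dx": 0, "dy": 0, "dz": 0, "rx": 0, "ry": 0, "rz": 0, "grip": 0.02}, {"dx": 0, "dy": 0, "dz": 0, "rx": 0, "ry": 0, "rz": 0, "grip": 0.02}]'

```text
time: 35.5
tool_pos: [0.5976, -0.0387, 0.0627]
orientation: [0.634, 0.773, -0.0, 0.0]
wrist_force: [-0.0, 0.2, 0.0]
width: 0.0201
gripper_force: 0.0
```

Request:
servo_tool --steps '[{"dx": -0.0002, "dy": 0.001, "dz": 0, "rx": 0, "ry": 0, "rz": 0, "grip": 0.02}, {"dx": -0.0002, "dy": 0.001, "dz": 0, "rx": 0, "ry": 0, "rz": 0, "grip": 0.02}, {"dx": -0.0002, "dy": 0.001, "dz": 0, "rx": 0, "ry": 0, "rz": 0, "grip": 0.02}, {"dx": 0, "dy": 0, "dz": 0, "rx": 0, "ry": 0, "rz": 0, "grip": 0.02}, {"dx": 0, "dy": 0, "dz": 0, "rx": 0, "ry": 0, "rz": 0, "grip": 0.02}, {"dx": 0, "dy": 0, "dz": 0, "rx": 0, "ry": 0, "rz": 0, "grip": 0.02}, {"dx": 0, "dy": 0, "dz": 0, "rx": 0, "ry": 0, "rz": 0, "grip": 0.02}, {"dx": 0, "dy": 0, "dz": 0, "rx": 0, "ry": 0, "rz": 0, "grip": 0.02}, {"dx": 0, "dy": 0, "dz": 0, "rx": 0, "ry": 0, "rz": 0, "grip": 0.02}, {"dx": 0, "dy": 0, "dz": 0, "rx": 0, "ry": 0, "rz": 0, "grip": 0.02}]'

```text
time: 36.75
tool_pos: [0.597, -0.0356, 0.0627]
orientation: [0.634, 0.773, -0.0, -0.0]
wrist_force: [0.4, -0.6, -0.1]
width: 0.0202
gripper_force: 0.0
```

Request:
servo_tool --steps '[{"dx": -0.0002, "dy": 0.001, "dz": 0, "rx": 0, "ry": 0, "rz": 0, "grip": 0.02}, {"dx": -0.0001, "dy": 0.0007, "dz": 0, "rx": 0, "ry": 0, "rz": 0, "grip": 0.02}, {"dx": 0, "dy": 0, "dz": 0, "rx": 0, "ry": 0, "rz": 0, "grip": 0.02}, {"dx": 0, "dy": 0, "dz": 0, "rx": 0, "ry": 0, "rz": 0, "grip": 0.02}, {"dx": 0, "dy": 0, "dz": 0, "rx": 0, "ry": 0, "rz": 0, "grip": 0.02}, {"dx": 0, "dy": 0, "dz": 0, "rx": 0, "ry": 0, "rz": 0, "grip": 0.02}, {"dx": 0, "dy": 0, "dz": 0, "rx": 0, "ry": 0, "rz": 0, "grip": 0.02}, {"dx": 0, "dy": 0, "dz": 0, "rx": 0, "ry": 0, "rz": 0, "grip": 0.02}, {"dx": 0, "dy": 0, "dz": 0, "rx": 0, "ry": 0, "rz": 0, "grip": 0.02}, {"dx": 0, "dy": 0, "dz": 0, "rx": 0, "ry": 0, "rz": 0, "grip": 0.02}]'

```text
time: 38.0
tool_pos: [0.5967, -0.0339, 0.0627]
orientation: [0.634, 0.773, 0.0, 0.0]
wrist_force: [0.8, 0.1, -0.5]
width: 0.0202
gripper_force: 0.2
```

Request:
servo_tool --steps '[{"dx": -0.0002, "dy": 0.001, "dz": 0, "rx": 0, "ry": 0, "rz": 0, "grip": 0.02}, {"dx": 0, "dy": 0, "dz": 0, "rx": 0, "ry": 0, "rz": 0, "grip": 0.02}, {"dx": 0, "dy": 0, "dz": 0, "rx": 0, "ry": 0, "rz": 0, "grip": 0.02}, {"dx": 0, "dy": 0, "dz": 0, "rx": 0, "ry": 0, "rz": 0, "grip": 0.02}, {"dx": 0, "dy": 0, "dz": 0, "rx": 0, "ry": 0, "rz": 0, "grip": 0.02}, {"dx": 0, "dy": 0, "dz": 0, "rx": 0, "ry": 0, "rz": 0, "grip": 0.02}, {"dx": 0, "dy": 0, "dz": 0, "rx": 0, "ry": 0, "rz": 0, "grip": 0.02}, {"dx": 0, "dy": 0, "dz": 0, "rx": 0, "ry": 0, "rz": 0, "grip": 0.02}, {"dx": 0, "dy": 0, "dz": 0, "rx": 0, "ry": 0, "rz": 0, "grip": 0.02}, {"dx": 0, "dy": 0, "dz": 0, "rx": 0, "ry": 0, "rz": 0, "grip": 0.02}]'

```text
time: 39.25
tool_pos: [0.5964, -0.0334, 0.0627]
orientation: [0.634, 0.773, -0.0, 0.0]
wrist_force: [-0.1, -5.2, -0.2]
width: 0.0203
gripper_force: 2.5
```

Request:
servo_tool --steps '[{"dx": -0.0002, "dy": 0.001, "dz": 0, "rx": 0, "ry": 0, "rz": 0, "grip": 0.02}, {"dx": 0, "dy": 0, "dz": 0, "rx": 0, "ry": 0, "rz": 0, "grip": 0.02}, {"dx": 0, "dy": 0, "dz": 0, "rx": 0, "ry": 0, "rz": 0, "grip": 0.02}, {"dx": 0, "dy": 0, "dz": 0, "rx": 0, "ry": 0, "rz": 0, "grip": 0.02}, {"dx": 0, "dy": 0, "dz": 0, "rx": 0, "ry": 0, "rz": 0, "grip": 0.02}, {"dx": 0, "dy": 0, "dz": 0, "rx": 0, "ry": 0, "rz": 0, "grip": 0.02}, {"dx": 0, "dy": 0, "dz": 0, "rx": 0, "ry": 0, "rz": 0, "grip": 0.02}, {"dx": 0, "dy": 0, "dz": 0, "rx": 0, "ry": 0, "rz": 0, "grip": 0.02}, {"dx": 0, "dy": 0, "dz": 0, "rx": 0, "ry": 0, "rz": 0, "grip": 0.02}, {"dx": 0, "dy": 0, "dz": 0, "rx": 0, "ry": 0, "rz": 0, "grip": 0.02}]'

```text
time: 40.5
tool_pos: [0.5959, -0.0327, 0.0626]
orientation: [0.635, 0.773, -0.001, -0.0]
wrist_force: [-1.5, -6.3, 0.6]
width: 0.0202
gripper_force: 3.2
```

Request:
servo_tool --steps '[{"dx": -0.0002, "dy": 0.001, "dz": 0, "rx": 0, "ry": 0, "rz": 0, "grip": 0.02}, {"dx": 0, "dy": 0, "dz": 0, "rx": 0, "ry": 0, "rz": 0, "grip": 0.02}, {"dx": 0, "dy": 0, "dz": 0, "rx": 0, "ry": 0, "rz": 0, "grip": 0.02}, {"dx": 0, "dy": 0, "dz": 0, "rx": 0, "ry": 0, "rz": 0, "grip": 0.02}, {"dx": 0, "dy": 0, "dz": 0, "rx": 0, "ry": 0, "rz": 0, "grip": 0.02}, {"dx": 0, "dy": 0, "dz": 0, "rx": 0, "ry": 0, "rz": 0, "grip": 0.02}, {"dx": 0, "dy": 0, "dz": 0, "rx": 0, "ry": 0, "rz": 0, "grip": 0.02}, {"dx": 0, "dy": 0, "dz": 0, "rx": 0, "ry": 0, "rz": 0, "grip": 0.02}, {"dx": 0, "dy": 0, "dz": 0, "rx": 0, "ry": 0, "rz": 0, "grip": 0.02}, {"dx": 0, "dy": 0, "dz": 0, "rx": 0, "ry": 0, "rz": 0, "grip": 0.02}]'

```text
time: 41.75
tool_pos: [0.5959, -0.0324, 0.0627]
orientation: [0.635, 0.773, -0.001, 0.0]
wrist_force: [-1.4, -11.3, 0.3]
width: 0.0204
gripper_force: 5.0
```

Request:
servo_tool --steps '[{"dx": 0.0008, "dy": -0.004, "dz": 0, "rx": 0, "ry": 0, "rz": 0, "grip": 0.02}, {"dx": 0.002, "dy": -0.01, "dz": 0, "rx": 0, "ry": 0, "rz": 0, "grip": 0.02}, {"dx": 0, "dy": 0, "dz": 0.05, "rx": 0, "ry": 0, "rz": 10, "grip": 0.02}, {"dx": 0, "dy": 0.008, "dz": 0.05, "rx": 0, "ry": 0, "rz": 10, "grip": 0.02}, {"dx": 0.003, "dy": 0.01, "dz": 0.05, "rx": 0, "ry": 0, "rz": 10, "grip": 0.02}, {"dx": 0.004, "dy": 0.01, "dz": 0.044, "rx": 0, "ry": 0, "rz": 10, "grip": 0.02}, {"dx": 0.004, "dy": 0.01, "dz": 0, "rx": 0, "ry": 0, "rz": 10, "grip": 0.02}, {"dx": 0.005, "dy": 0.01, "dz": 0, "rx": 0, "ry": 0, "rz": 10, "grip": 0.02}, {"dx": 0.005, "dy": 0.01, "dz": 0, "rx": 0, "ry": 0, "rz": 10, "grip": 0.02}, {"dx": 0.005, "dy": 0.01, "dz": 0, "rx": 0, "ry": 0, "rz": 10, "grip": 0.06}]'

```text
time: 43.0
tool_pos: [0.6252, 0.0232, 0.2568]
orientation: [-0.014, 1.0, 0.0, 0.0]
wrist_force: [-0.1, -0.1, -0.8]
width: 0.037
gripper_force: 0.0
```

Request:
servo_tool --steps '[{"dx": 0.003, "dy": 0.008, "dz": 0, "rx": 0, "ry": 0, "rz": 10, "grip": 0.06}, {"dx": 0, "dy": 0, "dz": 0, "rx": 0, "ry": 0, "rz": 0, "grip": 0.06}, {"dx": 0, "dy": 0, "dz": 0, "rx": 0, "ry": 0, "rz": 0, "grip": 0.06}, {"dx": 0, "dy": 0, "dz": 0, "rx": 0, "ry": 0, "rz": 0, "grip": 0.06}, {"dx": 0, "dy": 0, "dz": 0, "rx": 0, "ry": 0, "rz": 0, "grip": 0.06}, {"dx": 0, "dy": 0, "dz": 0, "rx": 0, "ry": 0, "rz": 0, "grip": 0.06}, {"dx": 0, "dy": 0, "dz": 0, "rx": 0, "ry": 0, "rz": 0, "grip": 0.06}, {"dx": 0, "dy": 0, "dz": 0, "rx": 0, "ry": 0, "rz": 0, "grip": 0.06}, {"dx": 0, "dy": 0, "dz": 0, "rx": 0, "ry": 0, "rz": 0, "grip": 0.06}, {"dx": 0, "dy": 0, "dz": 0, "rx": 0, "ry": 0, "rz": 0, "grip": 0.06}]'

```text
time: 44.25
tool_pos: [0.6279, 0.0311, 0.2567]
orientation: [-0.098, 0.995, -0.0, 0.0]
wrist_force: [-0.3, 0.2, 0.4]
width: 0.0599
gripper_force: 0.0
```

Run:
```python
from h import *
s,c=wrist(); print(s["tool_pos"],s["time"]); save(c,"pics/w5.png")
fit_plate(c); m=brass(c)
for v in (115,130,150,165):
    w=np.nonzero(m[v,200:360])[0]; print(v,w[0]+200,w[-1]+200, sh(toplane(c,[[w[0]+199.5,v]],.066)[0])[1],sh(toplane(c,[[w[-1]+200.5,v]],.066)[0])[1], c["img"][v,w[-1]+198:w[-1]+208,0])
for u in (240,260,280,300,320):
    w=np.nonzero(m[60:160,u])[0]; print(u,w[0]+60,sh(toplane(c,[[u,w[0]+59.5]],.066)[0]))
```

```text
[0.62794873 0.0311054  0.25670979] 44.25
0.79 [230.4, 99.0, 332.6, 214.7] [242. 204.  83.]
((582.2053833007812, 25.1119384765625), (73.53929138183594, 101.19334411621094), 11.190585136413574)
0.69 [411.1, 249.3, 502.8, 318.0] [246.  23.  10.]
((699.1377563476562, 259.9050598144531), (81.30445098876953, 96.96167755126953), 5.231118679046631)
115 231 329 9.4 109.0 [247 245 216 185 217 225 224 224 220 223]
130 231 328 8.8 108.6 [246 244 219 178 204 223 226 226 222 223]
150 232 327 9.1 108.4 [246 246 221 178 194 222 202 159 129 114]
165 232 327 8.5 109.0 [246 231 188 184 216 222 222 217 223 222]
240 104 [-114.8   19.3]
260 104 [-114.8   39.2]
280 105 [-113.8   59.1]
300 105 [-113.8   79.1]
320 105 [-113.8   99.1]
```

```bash
python3 -c "
from bench import *
print(job_done())"
```

```text
the job is handed in; nothing more can be done
None
```

I slid the brass plate under the hold-down, square against the back gauge and along the side fence, and handed the job in at about 44 s; `job_done()` returned no verdict, so I have no confirmation that it passed.

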